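# Put the planes away in the fitted drawer

## Robot

A 6-joint arm with a two-finger parallel gripper is mounted at the origin on the work surface. World frame = base frame: x ahead of the robot, y to its left, z up, the work surface at z = 0. Lengths are in m, angles in rad, forces in N, time in s.
With the tool pointing down it reaches from about 0.3 to 0.95 m from the base axis. Payload 3.1 kg.
Tool frame: the origin (TCP) lies at the centre of the arm's flange, where the gripper is bolted on; the fingertips stand 173 mm ahead of it and the grasp point (between the pads) lies 155 mm ahead of it; z points along the fingers, y is the line along which they close (so a half turn about z gives the same grasp; the last joint's range is limited). The gripper opens to 85 mm and grips with 20 to 120 N. Pads are 22 mm wide; open, the fingers measure 114 mm over their backs; the gripper's body (76 mm by 85 mm) begins 54 mm behind the grasp point. The pads swing forward as they close: fully open they stand 13 mm farther back than shut.
Start: joints at [-1.248, 0.308, 1.634, -0, 1.2, -0.07], TCP at [0.239, -0.577, 0.405] pointing down, gripper open.
Joint ranges: [-3.06, 3.06], [-0.79, 1.96], [0.05, 2.63], [-1.19, 4.34], [0.05, 2.64], [-2.94, 2.94]. Speed limits (rad/s): [2.79, 2.79, 3.14, 3.14, 3.14, 3.14].

## Interface

Orientations are given as a unit quaternion [x, y, z, w].
In Python, from workcell import observe, grab_frame, camera_params, job_done gives the robot as it stands. The module is installed in compiled form; this text tells all that it offers.
- The arm moves only by the tool drive_tool, never from a script. Its argument "moves" is a list of rows, each a list of 3 entries, a list of its own where there are three numbers: the finger opening in mm, from 0 to 85.4, then the shift along the tool's x, y, z in units of 30 mm (1.0 is 30 mm), then the turn, a rotation vector about the tool's x, y, z in units of 5 degrees (1.0 is 5 degrees). In form: [[fingers, [dx, dy, dz], [rx, ry, rz]], ...]. A call has 1 to 20 rows; each row is the pose to reach, as a shift and turn from the pose commanded when the call began, along the tool's axes at that moment; what a row does not reach only later rows make up. A row lasts 1/12 s, in which the tool goes at most 41.7 mm and 7.16 degrees, less where a joint would pass 70% of its speed; a pose out of reach is approached as far as the arm can. A call with a gripper value outside its range is refused whole. The fingers move at their own pace and stop on an object; "force" is the grip in N (left out, the last holds). Time passes only in rows, so rows that repeat a pose let the fingers close. It gives the time, the measured TCP pose, the force and the opening at its end, in the units of the state.
- observe(): the state, without advancing time (a new reading comes with each control period).
- grab_frame(name): name is "scene" or "top" or "wrist"; returns the picture (420x560x3 uint8, red, green, blue); there is no depth.
- camera_params(name): a dict with "intrinsics" (3x3 intrinsics, pixels), "eye" and "rotation" of the camera in the world. Camera axes: x right, y up, looking along -z (the intrinsics and any distortion apply to the point x, -y, -z); pixel columns grow to the right and rows downward; lengths in m; the calibration is good to about 2 mm. The wrist camera is an equidistant fisheye: a pixel r from the principal point sees the ray r / f radians off the axis. A picture is of the moment at which its call begins: read the wrist's pose just before it. camera_params takes no time and is no camera call; for the wrist camera it gives the pose at the moment of the call.
- job_done(): hands the job in, once; it reports no verdict.
The state is a dict: "clock": time; "qpos": joint angles; "qvel": joint speeds; "effort": joint torques, N m; "ee_pos": TCP position; "orientation": TCP orientation; "wrist_force": force on the tool from outside, world axes, zero at the start; "torque": the same for the moment, N m; "width": finger opening in m.
Only numpy, scipy, OpenCV 4.12 (cv2) and the standard library are available. Lean on these libraries where they do the work, as an engineer would, in place of code of your own. Each camera call takes 0.05 s, during which the arm holds its last target. There are 200 camera calls.

## Task

The carving is done for today: put the four hand planes lying about the bench back in the shallow drawer, each standing flat on its sole, fully down in the recess that is cut to its own length and width (either way round). Leave the dividers, which are set to a measurement, and the try square lying where they are.

Things in the scene. Friction and masses are not known exactly. Their poses are not given: they have to be found in the camera images.
- plane_block: the block plane: black cast-iron body 150 long x 48 wide, silver lever cap, brass front knob; 50 mm high overall; flat parallel cheeks (48 over the outside), 32 high for 30 each side of mid-length; loose, about 0.65 kg, standing on its sole. Origin: centre of the sole; x along its length to the toe, y across, z up.
- plane_palm: the little palm plane: black cast-iron body 80 long x 32 wide, small silver cap, brass screw, dark wooden front button; 40 mm high overall; flat parallel cheeks (32 over the outside), 29 high for 18 each side of mid-length; loose, about 0.25 kg, standing on its sole. Origin: centre of the sole; x along its length to the toe, y across, z up.
- plane_shoulder: the shoulder plane: narrow bright steel body 150 long x 24 wide, dark wooden infill and wedge on top; 63 mm high overall; flat parallel sides (24 over the outside), 48 high for 18 each side of mid-length; loose, about 0.6 kg, standing on its sole. Origin: centre of the sole; x along its length to the toe, y across, z up.
- plane_smoother: the wooden smoothing plane: beech block 120 long x 56 wide x 44 high, open throat, dark wedge, steel iron slanting up to about 70 mm; flat parallel sides (56 over the outside) all along; loose, about 0.5 kg, standing on its sole. Origin: centre of the sole; x along its length to the toe, y across, z up.
- insert_block: insert for the block plane: one of four pale blocks 196 x 98 x 18 mm high, fixed side by side in the shallow drawer; centred in its top a cork-lined recess 166 long x 64 wide, 10 deep (8 mm room all round). Origin: centre of its underside, 6 above the bench; recess floor 8, rim 18 above the origin; x along the recess's length, z up. Drawer walls: 26 (far 34) above the bench.
- insert_palm: insert for the little palm plane: one of four pale blocks 196 x 98 x 18 mm high, fixed side by side in the shallow drawer; centred in its top a cork-lined recess 96 long x 48 wide, 10 deep (8 mm room all round). Origin: centre of its underside, 6 above the bench; recess floor 8, rim 18 above the origin; x along the recess's length, z up. Drawer walls: 26 (far 34) above the bench.
- insert_shoulder: insert for the shoulder plane: one of four pale blocks 196 x 98 x 18 mm high, fixed side by side in the shallow drawer; centred in its top a cork-lined recess 166 long x 40 wide, 10 deep (8 mm room all round). Origin: centre of its underside, 6 above the bench; recess floor 8, rim 18 above the origin; x along the recess's length, z up. Drawer walls: 26 (far 34) above the bench.
- insert_smoother: insert for the wooden smoothing plane: one of four pale blocks 196 x 98 x 18 mm high, fixed side by side in the shallow drawer; centred in its top a cork-lined recess 136 long x 72 wide, 10 deep (8 mm room all round). Origin: centre of its underside, 6 above the bench; recess floor 8, rim 18 above the origin; x along the recess's length, z up. Drawer walls: 26 (far 34) above the bench.
- dividers: a pair of steel dividers lying flat and open, 145 long, 50 wide over the points, up to 14 high, loose, on the robot's side of the drawer. Origin: on the bench, midway along; hinge towards -x, points towards +x.
- square: a try square lying flat: dark wooden stock 115 long x 22 x 18 high with a thin steel blade 150 long at right angles, loose. Origin: centre of the stock's underside; x along the blade, y along the stock.
Things that resemble listed ones, but are neither listed nor needed, are in the scene too. Of the things shaped like the plane_smoother, the wooden one is meant.

How it is judged:
By the outcome, as a careful person would: the job done as asked, in the order asked, and still so for the second after the job is handed in, with the robot touching nothing.
It also fails if it takes over 104 s, if anything falls off the work surface, if the arm or the gripper's body presses on something with over 40 N, if the wrist force passes 120 N, or if a joint passes its speed limit or range.

## Working session

There is one attempt and no reset: what is moved stays moved. The work goes in short steps, Python scripts to look and compute and a tool call to move; the robot and the scene stay as the last step left them, time stands still between calls to the robot, and variables do not carry over. Pictures are saved under pics/ and viewed, on a budget of 14 in all, crops included, one or two more only if the job needs it, and the job is handed in when it is done.

Besides the shell and the picture viewer there is one more tool, called in YAML: its name, and indented under it one key for each argument. drive_tool: Moves the arm, as the interface text tells. Its arguments: {"type":"object","properties":{"moves":{"type":"array","items":{"type":"array"}},"force":{"type":"number"}},"required":["moves"]}

```bash
mkdir -p pics; python3 - <<'E'
from workcell import *
import cv2
for n in("scene","top"):
    cv2.imwrite(f"pics/{n}0.png",cv2.resize(grab_frame(n)[:,:,::-1],(800,600),interpolation=cv2.INTER_CUBIC)); print(n,camera_params(n))
print(camera_params("wrist")); print(observe())
E
```

```text
scene {'intrinsics': array([[443.86621712,   0.        , 281.56131614],
       [  0.        , 443.86621712, 208.39838106],
       [  0.        ,   0.        ,   1.        ]]), 'eye': array([ 1.27148056, -0.36723635,  1.10278472]), 'rotation': array([0.28034186, 0.18249613, 0.52072386, 0.78546181])}
top {'intrinsics': array([[436.15334412,   0.        , 286.99019144],
       [  0.        , 436.15334412, 204.33712184],
       [  0.        ,   0.        ,   1.        ]]), 'eye': array([ 0.32103409, -0.01080992,  1.06557008]), 'rotation': array([ 0.04579021, -0.04865236, -0.70079518,  0.71022695])}
{'intrinsics': array([[325.1922621 ,   0.        , 277.25264031],
       [  0.        , 325.1922621 , 205.41000896],
       [  0.        ,   0.        ,   1.        ]]), 'eye': array([ 0.30142018, -0.55010913,  0.37373721]), 'rotation': array([-0.1118867 ,  0.07610893, -0.54976864,  0.82428347])}
{'clock': 0.1, 'qpos': array([-1.24766515e+00,  3.08936803e-01,  1.63506752e+00,  2.62526015e-05,
        1.19972527e+00, -6.97170101e-02]), 'qvel': array([-3.48267917e-05, -2.03274708e-03, -1.63156521e-03,  1.98632860e-03,
       -1.42620473e-03,  2.44261261e-06]), 'effort': array([-6.02600066e-04, -4.16408050e+01, -2.77646309e+01, -1.03777661e-04,
        4.04991210e-03, -5.76822131e-06]), 'ee_pos': array([ 0.23910769, -0.57703262,  0.40354585]), 'orientation': array([ 9.80771104e-01,  1.95158651e-01, -1.22890682e-04, -1.06144756e-03]), 'wrist_force': array([ 0.5247149 ,  0.15477194, -0.32293928]), 'torque': array([ 0.03744853, -0.02104666,  0.04654154]), 'width': 0.0854973562152073}
```

View pics/top0.png

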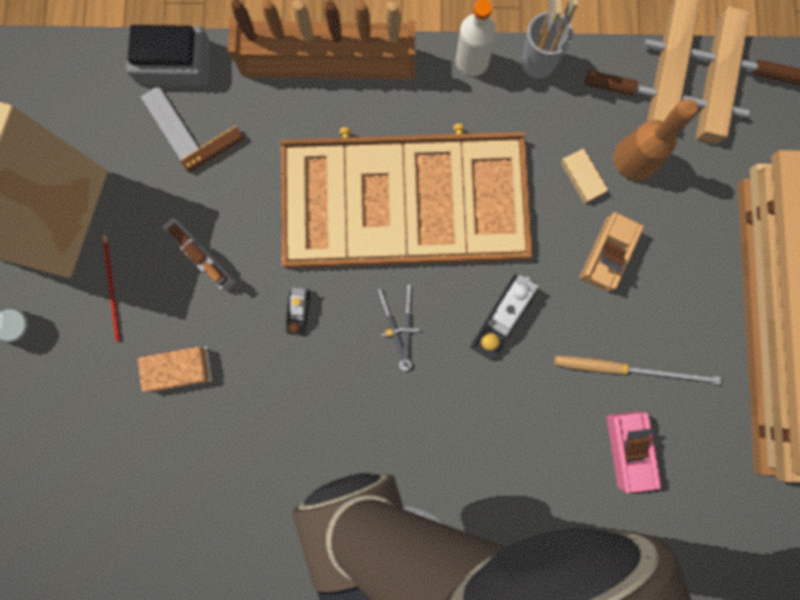

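View pics/scene0.png

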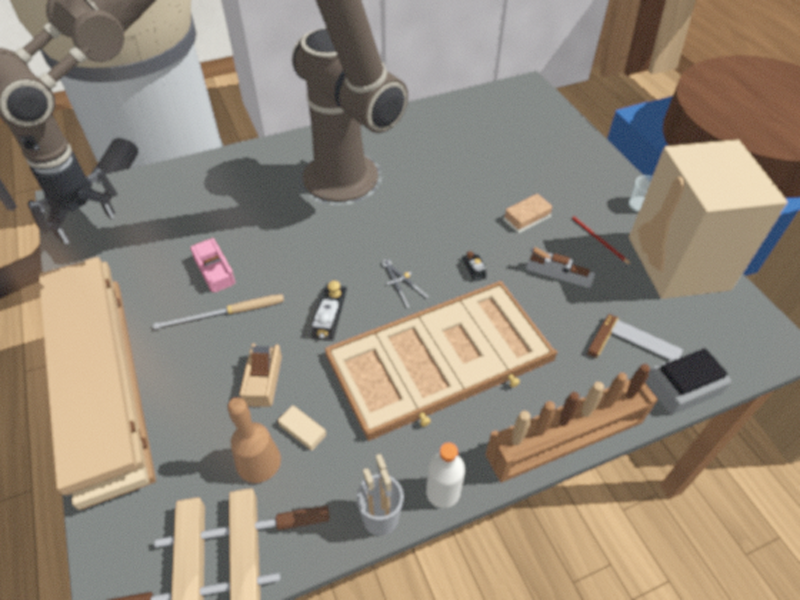

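Top view (800x600): block plane (505,315), palm (298,310), shoulder (198,255), wooden smoother (612,252); a pink smoother-shaped thing at (633,452) is the decoy, since only the beech one is wooden. The drawer recesses, left to right, look like shoulder, palm, block, smoother. I'll enlarge the candidates to confirm and measure.

```bash
cat > h.py <<'E'
import numpy as np, cv2
from workcell import *
from scipy.spatial.transform import Rotation as R
def ray(c,uv):
    K=c["intrinsics"];uv=np.atleast_2d(uv).astype(float)
    d=np.c_[(uv[:,0]-K[0,2])/K[0,0],-(uv[:,1]-K[1,2])/K[1,1],-np.ones(len(uv))]
    return c["eye"],R.from_quat(c["rotation"]).apply(d)
def on(c,uv,z):
    e,d=ray(c,uv); return e+d*((z-e[2])/d[:,2])[:,None]
def proj(c,P):
    K=c["intrinsics"];p=R.from_quat(c["rotation"]).inv().apply(np.atleast_2d(P)-c["eye"])
    return np.c_[K[0,2]+K[0,0]*p[:,0]/-p[:,2],K[1,2]-K[1,1]*p[:,1]/-p[:,2]]
E
python3 - <<'E'
from h import *
f=grab_frame("top")[:,:,::-1].copy(); c=camera_params("top"); cv2.imwrite("pics/raw_top.png",f)
cs=[(355,220),(430,176),(208,216),(138,178)]
t=[]
for x,y in cs:
    t.append(cv2.resize(f[y-33:y+33,x-44:x+44],(396,297),interpolation=cv2.INTER_CUBIC))  # 4.5x
cv2.imwrite("pics/m1.png",np.vstack([np.hstack(t[:2]),np.hstack(t[2:])]))
# cork recesses
hsv=cv2.cvtColor(f,cv2.COLOR_BGR2HSV); roi=hsv[95:185,195:375]
print(hsv[140,220],hsv[140,238])
for m in [cv2.inRange(roi,(0,95,60),(14,255,255))]:
    m=cv2.morphologyEx(m,cv2.MORPH_CLOSE,np.ones((5,5)));m=cv2.morphologyEx(m,cv2.MORPH_OPEN,np.ones((7,7)))
    for k in cv2.findContours(m,0,1)[0]:
        k=k[:,0]+[195,95]
        P=on(c,k,.014)[:,:2]*1000
        (a,b,th)=cv2.minAreaRect(P.astype(np.float32)); print(np.round(a),np.round(b),round(th,1))
E
```

```text
[ 13 127 205] [ 20  92 232]
[521.  -7.] [ 17. 306.] 0.8
[ 538. -220.] [15. 20.] 89.3
[624.  49.] [90. 42.] 1.0
[ 635. -156.] [132.  68.] 2.4
[618. 151.] [161.  35.] 2.0
[629. -54.] [163.  60.] 2.6
[619. 210.] [220.  13.] 2.3
[732.  40.] [ 16. 297.] 0.9
```

View pics/m1.png

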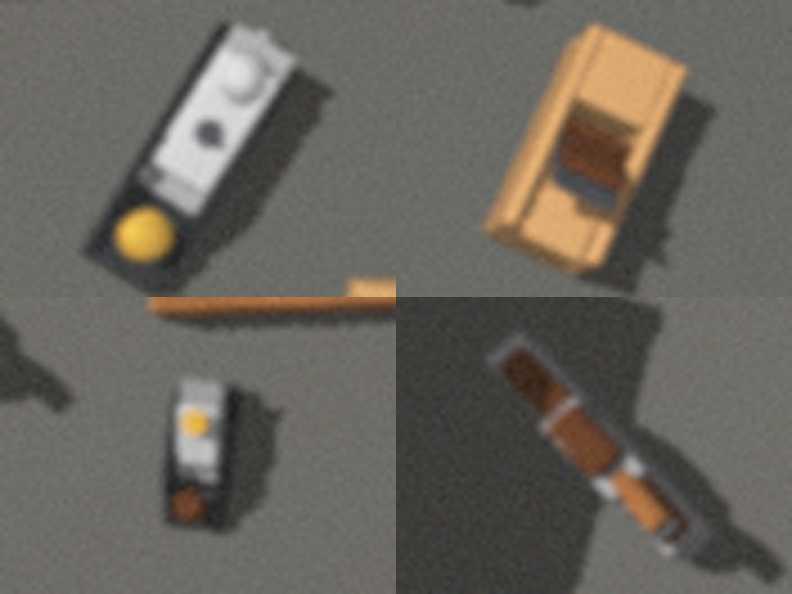

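Beech one (tile top right) is the wooden smoother; the order of the recesses is confirmed by the measured sizes (161x35, 90x42, 163x60, 132x68 mm, slightly inset). Now the plane positions from the enlarged corners.

```bash
cat >> h.py <<'E'
def go(x,y,z,yaw):
    """shift in 30 mm units and turn in 5deg units from the present pose to a tool-down pose"""
    s=observe();A=R.from_quat(s["orientation"]);a=np.radians(yaw)
    T=R.from_matrix(np.c_[[np.cos(a),np.sin(a),0],[np.sin(a),-np.cos(a),0],[0,0,-1]])
    d=A.inv().apply(np.array([x,y,z])-s["ee_pos"])/.03
    r=np.degrees((A.inv()*T).as_rotvec())/5
    print("shift",np.round(d,2).tolist(),"turn",np.round(r,2).tolist(),"q",np.round(s["qpos"],2).tolist(),"w",round(s["width"],4))
def tool():
    s=observe();A=R.from_quat(s["orientation"]).as_matrix()
    print(np.round(s["ee_pos"],4),"yaw",round(np.degrees(np.arctan2(A[1,0],A[0,0])),1),"F",np.round(s["wrist_force"],1),"w",round(s["width"],4),"t",round(s["clock"],2))
E
python3 - <<'E'
from h import *
c=camera_params("top")
T={"block":((311,187),[(228,22),(298,62),(165,292),(85,250)],.025),
"smoother":((386-88,143),[(597,24),(688,68),(583,272),(487,228)],.034),
"palm":((164,183-66),[(183,378),(240,385),(225,530),(165,522)],.02),
"shoulder":((94-88,145-66),[(487,357),(520,333),(705,533),(668,553)],.025)}
for n,(o,p,z) in T.items():
    P=on(c,np.array(p)/4.5+o,z)[:,:2]*1000
    a=((P[0]+P[1])-(P[2]+P[3]))/2
    print(n,np.round(P.mean(0)),"L",round(np.hypot(*a)),"W",np.round(np.hypot(*(P[0]-P[1]))),"ang",round(np.degrees(np.arctan2(a[1],a[0])),1),np.round(np.degrees(np.arctan2(*(P[0]-P[3])[::-1])),1))
E
```

```text
block [ 422. -176.] L 144 W 43.0 ang -31.1 -32.0
smoother [ 534. -355.] L 128 W 54.0 ang -28.6 -28.9
palm [427. 173.] L 78 W 31.0 ang -4.4 -4.9
shoulder [522. 348.] L 150 W 22.0 ang 44.4 44.4
```

```bash
python3 -c "
from h import *
go(.422,-.176,.33,-31)"
```

```text
shift [10.75, -10.01, 2.48] turn [-0.02, 0.01, 10.7] q [-1.25, 0.31, 1.63, -0.0, 1.2, -0.07] w 0.0852
```

drive_tool:
  moves:
    - [85,[10.75,-10.0,2.5],[0,0,10.7]]
    - [85,[10.75,-10.0,2.5],[0,0,10.7]]
    - [85,[10.75,-10.0,2.5],[0,0,10.7]]
    - [85,[10.75,-10.0,2.5],[0,0,10.7]]
    - [85,[10.75,-10.0,2.5],[0,0,10.7]]
    - [85,[10.75,-10.0,2.5],[0,0,10.7]]
    - [85,[10.75,-10.0,2.5],[0,0,10.7]]
    - [85,[10.75,-10.0,2.5],[0,0,10.7]]
    - [85,[10.75,-10.0,2.5],[0,0,10.7]]
    - [85,[10.75,-10.0,2.5],[0,0,10.7]]
    - [85,[10.75,-10.0,2.5],[0,0,10.7]]
    - [85,[10.75,-10.0,2.5],[0,0,10.7]]
    - [85,[10.75,-10.0,2.5],[0,0,10.7]]
    - [85,[10.75,-10.0,2.5],[0,0,10.7]]
    - [85,[10.75,-10.0,2.5],[0,0,10.7]]
    - [85,[10.75,-10.0,2.5],[0,0,10.7]]
  force: 60

```text
clock: 1.48
ee_pos: [0.422, -0.1781, 0.33]
orientation: [0.963, -0.268, 0.0, 0.0]
wrist_force: [-0.2, -0.1, -0.3]
width: 0.0852
```

```bash
cat >> h.py <<'E'
def wray(c,uv):
    K=c["intrinsics"];v=np.atleast_2d(uv).astype(float)-K[:2,2];r=np.hypot(*v.T)+1e-9;t=r/K[0,0]
    d=np.c_[v[:,0]/r*np.sin(t),-v[:,1]/r*np.sin(t),-np.cos(t)]
    return c["eye"],R.from_quat(c["rotation"]).apply(d)
def won(c,uv,z):
    e,d=wray(c,uv);return e+d*((z-e[2])/d[:,2])[:,None]
def wproj(c,P):
    K=c["intrinsics"];p=R.from_quat(c["rotation"]).inv().apply(np.atleast_2d(P)-c["eye"])
    q=np.hypot(p[:,0],p[:,1]);t=np.arctan2(q,-p[:,2]);k=K[0,0]*t/q
    return np.c_[K[0,2]+k*p[:,0],K[1,2]-k*p[:,1]]
def wpic(name):
    c=camera_params("wrist");f=grab_frame("wrist")[:,:,::-1].copy()
    np.savez("pics/"+name+".npz",f=f,**c);cv2.imwrite("pics/"+name+".png",cv2.resize(f,(784,588),interpolation=cv2.INTER_CUBIC))
E
python3 -c "
from h import *
tool();wpic('w1')"
```

```text
[ 0.422  -0.1781  0.33  ] yaw -31.1 F [-0.2 -0.1 -0.3] w 0.0852 t 1.48
```

View pics/w1.png

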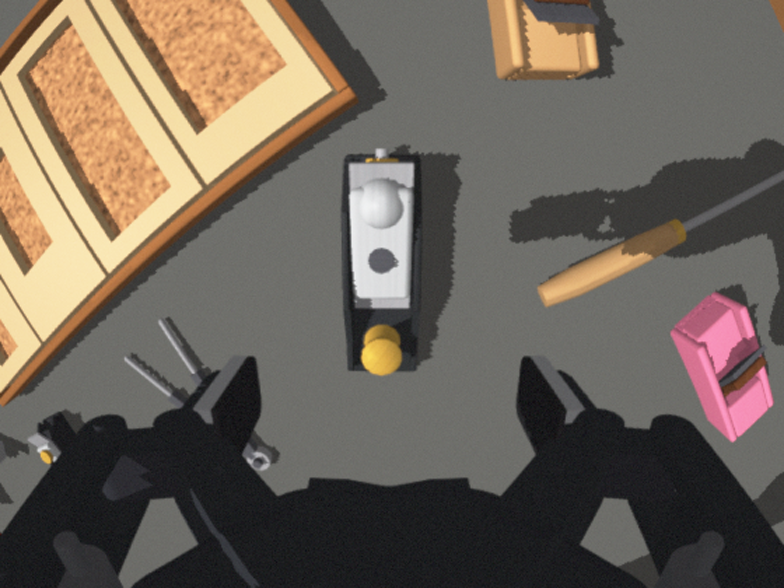

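Block plane in view: toe end row ~371, heel end ~155 (cols 344–420); block recess corners near (112,240), (172,186), (20,75), (77,22); smoother recess bottom (200,131), (286,66).

```bash
python3 - <<'E'
from h import *
c=dict(np.load("pics/w1.npz"))
f=lambda p,z:np.round(won(c,np.array(p)/1.4,z)[:,:2]*1000,1).tolist()
print(c["eye"])
for z in(0,.015,.03):print("toe",f([(348,371),(416,371)],z),"heel",f([(344,155),(420,155)],z))
print("recess block",f([(112,240),(172,186),(20,75),(77,22)],.024))
print("recess smo",f([(200,131),(286,66)],.024))
print("smo low",f([(499,76),(592,78)],0))
E
```

```text
[ 0.47980498 -0.21248343  0.30018737]
toe [[369.2, -111.5], [343.6, -154.1]] heel [[500.0, -190.9], [474.4, -233.3]]
toe [[374.7, -116.5], [350.4, -157.0]] heel [[499.0, -192.0], [474.6, -232.3]]
toe [[380.2, -121.6], [357.2, -159.9]] heel [[498.0, -193.1], [474.9, -231.2]]
recess block [[543.4, -24.9], [545.2, -87.7], [704.8, -18.1], [698.7, -83.5]]
recess smo [[563.2, -123.9], [565.5, -191.7]]
smo low [[494.8, -306.9], [464.6, -368.3]]
```

```bash
python3 -c "
from h import *
go(.422,-.173,.187,-31)"
```

```text
shift [-0.09, -0.15, 4.76] turn [0.0, -0.01, -0.03] q [-0.49, 0.08, 2.08, -0.0, 0.99, 1.62] w 0.085
```

drive_tool:
  moves:
    - [85,[-0.1,-0.15,2],[0,0,0]]
    - [85,[-0.1,-0.15,4],[0,0,0]]
    - [85,[-0.1,-0.15,4.75],[0,0,0]]
    - [85,[-0.1,-0.15,4.75],[0,0,0]]
    - [85,[-0.1,-0.15,4.75],[0,0,0]]
    - [40,[-0.1,-0.15,4.75],[0,0,0]]
    - [40,[-0.1,-0.15,4.75],[0,0,0]]
    - [40,[-0.1,-0.15,4.75],[0,0,0]]
    - [40,[-0.1,-0.15,4.75],[0,0,0]]
    - [40,[-0.1,-0.15,4.75],[0,0,0]]
    - [40,[-0.1,-0.15,4.75],[0,0,0]]
    - [40,[-0.1,-0.15,4.75],[0,0,0]]
    - [40,[-0.1,-0.15,4.75],[0,0,0]]
    - [40,[-0.1,-0.15,4.75],[0,0,0]]
    - [40,[-0.1,-0.15,4.75],[0,0,0]]
  force: 60

```text
clock: 2.78
ee_pos: [0.4235, -0.1726, 0.1897]
orientation: [0.964, -0.267, 0.003, 0.001]
wrist_force: [-1.4, -2.7, 6.5]
width: 0.0465
```

```bash
python3 -c "
from h import *
tool()"
```

```text
[ 0.4235 -0.1726  0.1897] yaw -31.0 F [-1.4 -2.7  6.5] w 0.0465 t 2.78
```

```bash
python3 -c "
from h import *
go(.628,-.0535,.28,2.5)"
```

```text
shift [3.82, -6.91, -2.99] turn [0.02, -0.06, -6.69] q [-0.48, 0.33, 2.14, -0.0, 0.66, 1.63] w 0.0465
```

drive_tool:
  moves:
    - [40,[0,0,-1],[0,0,0]]
    - [40,[0,0,-2],[0,0,0]]
    - [40,[0,0,-3],[0,0,0]]
    - [40,[0.7,-1.3,-3],[0,0,-1.3]]
    - [40,[1.4,-2.6,-3],[0,0,-2.6]]
    - [40,[2.1,-3.9,-3],[0,0,-3.9]]
    - [40,[2.8,-5.2,-3],[0,0,-5.2]]
    - [40,[3.4,-6.2,-3],[0,0,-6.1]]
    - [40,[3.8,-6.9,-3],[0,0,-6.7]]
    - [40,[3.8,-6.9,-3],[0,0,-6.7]]
    - [40,[3.8,-6.9,-3],[0,0,-6.7]]
    - [40,[3.8,-6.9,-3],[0,0,-6.7]]

```text
clock: 3.78
ee_pos: [0.6249, -0.0522, 0.2757]
orientation: [1.0, 0.022, -0.002, -0.0]
wrist_force: [-1.0, -0.7, -7.8]
width: 0.0462
```

```bash
python3 -c "
from h import *
tool();wpic('w2')"
```

```text
[ 0.6249 -0.0522  0.2757] yaw 2.5 F [-1.  -0.7 -7.8] w 0.0462 t 3.78
```

View pics/w2.png

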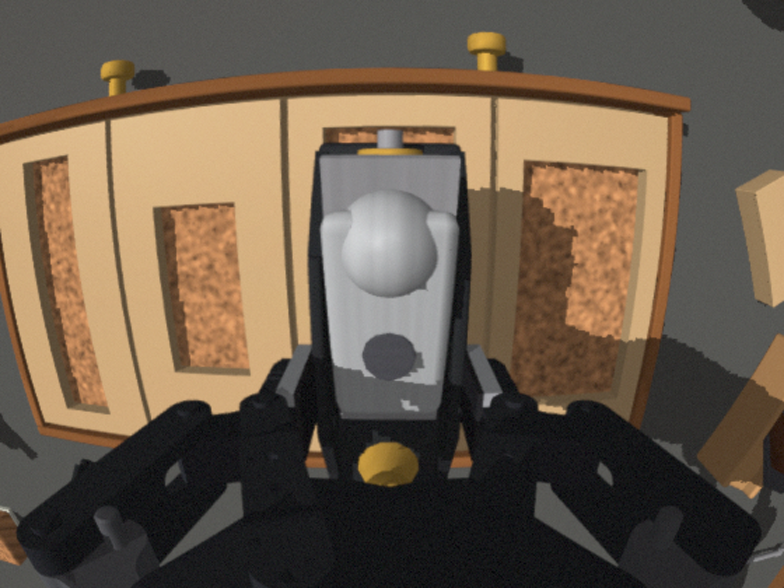

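```bash
python3 - <<'E'
from h import *
c=dict(np.load("pics/w2.npz"))
f=lambda p,z:np.round(won(c,np.array(p)/1.4,z)[:,:2]*1000,1)
print(c["eye"])
D={"palm":[(154,207),(235,203),(250,375),(175,370)],"smo":[(524,161),(646,171),(614,408),(512,402)],"sho":[(24,164),(67,156),(109,413),(65,405)]}
for n,p in D.items():
    P=f(p,.024);print(n,P.tolist(),"c",P.mean(0).round(1),"L",np.hypot(*((P[0]+P[1]-P[2]-P[3])/2)).round(1),"W",np.hypot(*(P[0]-P[1])).round(1),np.hypot(*(P[2]-P[3])).round(1))
print("block top",f([(323,128),(456,127)],.024).tolist())
for h in(0,.01,.02): print("heel",f([(318,150),(466,150)],.086+h).tolist())
E
```

```text
[ 0.69225136 -0.04839853  0.24559445]
palm [[668.4, 75.7], [670.3, 28.2], [575.0, 24.1], [573.6, 71.6]] c [621.8  49.9] L 95.1 W 47.5 47.5
smo [[697.5, -115.2], [700.9, -186.5], [558.5, -194.1], [564.6, -125.0]] c [ 630.4 -155.2] L 137.9 W 71.4 69.4
sho [[697.9, 175.3], [699.6, 137.1], [535.0, 129.3], [534.5, 169.4]] c [616.8 152.8] L 164.1 W 38.2 40.1
block top [[707.8, -16.1], [711.3, -80.0]]
heel [[695.6, -23.6], [698.1, -75.1]]
heel [[695.4, -25.2], [697.7, -73.5]]
heel [[695.2, -26.7], [697.3, -71.8]]
```

```bash
python3 -c "
from h import *
go(.6285,-.0522,.205,2.5)"
```

```text
shift [0.14, -0.01, 2.36] turn [-0.01, 0.05, -0.0] q [-0.15, 0.46, 1.71, -0.0, 0.98, 1.37] w 0.0463
```

drive_tool:
  moves:
    - [40,[0.15,0,0.8],[0,0,0]]
    - [40,[0.15,0,1.4],[0,0,0]]
    - [40,[0.15,0,1.8],[0,0,0]]
    - [40,[0.15,0,2.1],[0,0,0]]
    - [40,[0.15,0,2.3],[0,0,0]]
    - [40,[0.15,0,2.3],[0,0,0]]
    - [40,[0.15,0,2.3],[0,0,0]]

```text
clock: 4.42
ee_pos: [0.6308, -0.0527, 0.2083]
orientation: [1.0, 0.022, -0.0, -0.0]
wrist_force: [0.7, 0.1, -7.3]
width: 0.0464
```

```bash
python3 -c "
from h import *
tool();go(.6285,-.0522,.2035,2.5)"
```

```text
[ 0.6308 -0.0527  0.2083] yaw 2.5 F [ 0.7  0.1 -7.3] w 0.0464 t 4.42
shift [-0.08, -0.02, 0.16] turn [-0.0, 0.0, -0.0] q [-0.15, 0.56, 1.72, 0.0, 0.86, 1.38] w 0.0464
```

Lower the last bit, release, then rise straight up.

drive_tool:
  moves:
    - [40,[-0.1,0,0.1],[0,0,0]]
    - [40,[-0.1,0,0.15],[0,0,0]]
    - [40,[-0.1,0,0.15],[0,0,0]]
    - [55,[-0.1,0,0.15],[0,0,0]]
    - [65,[-0.1,0,0.15],[0,0,0]]
    - [75,[-0.1,0,0.15],[0,0,0]]
    - [75,[-0.1,0,0.15],[0,0,0]]
    - [75,[-0.1,0,0.15],[0,0,0]]
    - [75,[-0.1,0,-1],[0,0,0]]
    - [75,[-0.1,0,-2],[0,0,0]]
    - [80,[-0.1,0,-3],[0,0,0]]
    - [85,[-0.1,0,-4],[0,0,0]]
    - [85,[-0.1,0,-4.5],[0,0,0]]
    - [85,[-0.1,0,-4.5],[0,0,0]]

```text
clock: 5.58
ee_pos: [0.6299, -0.0529, 0.3491]
orientation: [1.0, 0.022, 0.005, 0.001]
wrist_force: [0.7, -0.9, 0.5]
width: 0.0848
```

```bash
python3 -c "
from h import *
tool();go(.534,-.355,.33,-29)"
```

```text
[ 0.6299 -0.0529  0.3491] yaw 2.5 F [ 0.7 -0.9  0.5] w 0.0848 t 5.58
shift [-3.64, 9.92, 0.62] turn [-0.01, -0.13, 6.3] q [-0.15, 0.37, 1.67, 0.0, 1.09, 1.37] w 0.0848
```

drive_tool:
  moves:
    - [85,[-0.5,1.3,0.6],[0,0,0.8]]
    - [85,[-1,2.6,0.6],[0,0,1.6]]
    - [85,[-1.5,4,0.6],[0,0,2.5]]
    - [85,[-2,5.3,0.6],[0,0,3.4]]
    - [85,[-2.5,6.6,0.6],[0,0,4.2]]
    - [85,[-3,7.9,0.6],[0,0,5]]
    - [85,[-3.4,9.2,0.6],[0,0,5.8]]
    - [85,[-3.65,9.9,0.6],[0,0,6.3]]
    - [85,[-3.65,9.9,0.6],[0,0,6.3]]
    - [85,[-3.65,9.9,0.6],[0,0,6.3]]
    - [85,[-3.65,9.9,0.6],[0,0,6.3]]

```text
clock: 6.5
ee_pos: [0.531, -0.3536, 0.3237]
orientation: [0.968, -0.25, -0.001, -0.001]
wrist_force: [0.2, 0.2, 0.2]
width: 0.0846
```

```bash
python3 -c "
from h import *
tool();wpic('w3')"
```

```text
[ 0.531  -0.3536  0.3237] yaw -29.0 F [0.2 0.2 0.2] w 0.0846 t 6.5
```

View pics/w3.png

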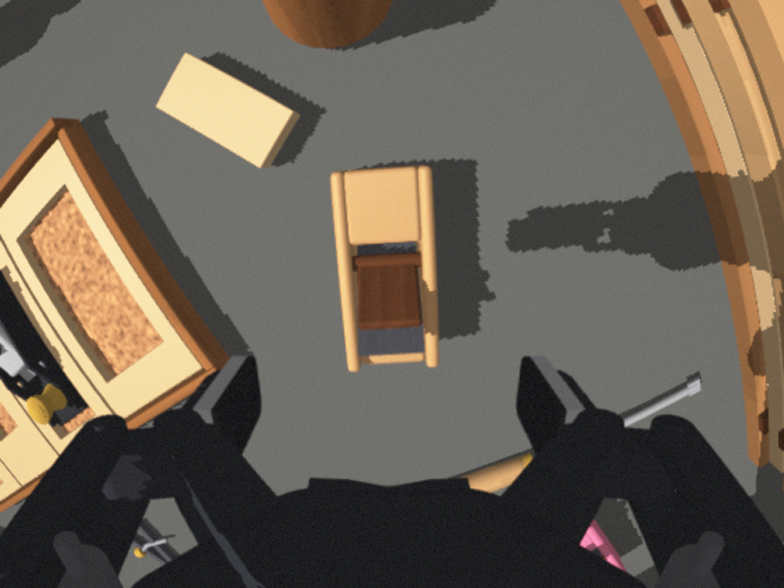

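The beech smoother stands at corners (331,174), (430,166), (437,366), (352,370); the pink one is out at (595,545). The block plane lies low in its recess at the left.

```bash
python3 - <<'E'
from h import *
c=dict(np.load("pics/w3.npz"))
P=won(c,np.array([(331,174),(430,166),(437,366),(352,370)])/1.4,.044)[:,:2]*1000
a=(P[0]+P[1]-P[2]-P[3])/2;print(P.round(1).tolist(),P.mean(0),np.hypot(*a),np.hypot(*(P[0]-P[1])),np.hypot(*(P[2]-P[3])),np.degrees(np.arctan2(a[1],a[0])))
for i,j in((0,3),(1,2)): d=P[i]-P[j];print(np.degrees(np.arctan2(d[1],d[0])))
x,y=P.mean(0)/1000;go(x,y,.19,-26.5)
E
```

```text
[[600.0, -355.1], [577.7, -404.4], [470.9, -353.3], [493.6, -306.8]] [ 535.57090662 -354.89192786] 117.60044137619248 54.09383759261536 51.753370663332774 -25.00705133915111
-24.43225906231675
-25.57490195604924
shift [0.16, -0.01, 4.46] turn [-0.01, 0.03, -0.49] q [-0.65, 0.41, 1.66, 0.0, 1.07, 1.42] w 0.0849
```

drive_tool:
  moves:
    - [85,[0.15,0,1],[0,0,-0.8]]
    - [85,[0.15,0,2.2],[0,0,-0.8]]
    - [85,[0.15,0,3.4],[0,0,-0.8]]
    - [85,[0.15,0,4.2],[0,0,-0.8]]
    - [85,[0.15,0,4.55],[0,0,-0.8]]
    - [85,[0.15,0,4.55],[0,0,-0.8]]
    - [85,[0.15,0,4.55],[0,0,-0.8]]
    - [48,[0.15,0,4.55],[0,0,-0.8]]
    - [48,[0.15,0,4.55],[0,0,-0.8]]
    - [48,[0.15,0,4.55],[0,0,-0.8]]
    - [48,[0.15,0,4.55],[0,0,-0.8]]
    - [48,[0.15,0,4.55],[0,0,-0.8]]
    - [48,[0.15,0,4.55],[0,0,-0.8]]
    - [48,[0.15,0,4.55],[0,0,-0.8]]
    - [48,[0.15,0,4.55],[0,0,-0.8]]
    - [48,[0.15,0,4.55],[0,0,-0.8]]

```text
clock: 7.88
ee_pos: [0.5368, -0.357, 0.1917]
orientation: [0.976, -0.217, 0.002, 0.001]
wrist_force: [0.8, 1.7, 5.9]
width: 0.0548
```

```bash
python3 -c "
from h import *
tool();go(.6304,-.1552,.28,2.5)"
```

```text
[ 0.5368 -0.357   0.1917] yaw -25.0 F [0.8 1.7 5.9] w 0.0548 t 7.88
shift [-0.0, -7.41, -2.95] turn [0.02, -0.06, -5.5] q [-0.65, 0.6, 1.69, 0.0, 0.84, 1.35] w 0.0548
```

drive_tool:
  moves:
    - [48,[0,0,-1],[0,0,0]]
    - [48,[0,0,-2],[0,0,0]]
    - [48,[0,0,-3],[0,0,0]]
    - [48,[0.1,-1.2,-3],[0,0,-0.9]]
    - [48,[0.1,-2.4,-3],[0,0,-1.8]]
    - [48,[0.1,-3.7,-3],[0,0,-2.7]]
    - [48,[0.1,-5,-3],[0,0,-3.7]]
    - [48,[0.1,-6.2,-3],[0,0,-4.6]]
    - [48,[0.1,-7.1,-3],[0,0,-5.3]]
    - [48,[0.1,-7.4,-3],[0,0,-5.5]]
    - [48,[0.1,-7.4,-3],[0,0,-5.5]]
    - [48,[0.1,-7.4,-3],[0,0,-5.5]]
    - [48,[0.1,-7.4,-3],[0,0,-5.5]]

```text
clock: 8.97
ee_pos: [0.6311, -0.1575, 0.2781]
orientation: [1.0, 0.021, -0.001, 0.0]
wrist_force: [-0.3, -0.1, -5.0]
width: 0.055
```

```bash
python3 -c "
from h import *
tool();go(.6324,-.1552,.2085,2.5)"
```

```text
[ 0.6311 -0.1575  0.2781] yaw 2.4 F [-0.3 -0.1 -5. ] w 0.055 t 8.97
shift [0.05, -0.08, 2.32] turn [0.01, 0.02, -0.01] q [-0.31, 0.49, 1.65, -0.0, 1.0, 1.22] w 0.055
```

drive_tool:
  moves:
    - [48,[0.05,-0.1,0.8],[0,0,0]]
    - [48,[0.05,-0.1,1.4],[0,0,0]]
    - [48,[0.05,-0.1,1.8],[0,0,0]]
    - [48,[0.05,-0.1,2.1],[0,0,0]]
    - [48,[0.05,-0.1,2.2],[0,0,0]]
    - [48,[0.05,-0.1,2.2],[0,0,0]]
    - [48,[0.05,-0.1,2.2],[0,0,0]]

```text
clock: 9.55
ee_pos: [0.6336, -0.1539, 0.2132]
orientation: [1.0, 0.022, 0.001, 0.0]
wrist_force: [-0.1, 0.1, -4.1]
width: 0.0548
```

```bash
python3 -c "
from h import *
tool();go(.6324,-.1552,.206,2.5)"
```

```text
[ 0.6336 -0.1539  0.2132] yaw 2.5 F [-0.1  0.1 -4.1] w 0.0548 t 9.55
shift [-0.04, 0.04, 0.24] turn [0.01, -0.01, -0.01] q [-0.31, 0.58, 1.67, -0.0, 0.89, 1.22] w 0.0548
```

drive_tool:
  moves:
    - [48,[0,0,0.15],[0,0,0]]
    - [48,[0,0,0.25],[0,0,0]]
    - [48,[0,0,0.25],[0,0,0]]
    - [58,[0,0,0.25],[0,0,0]]
    - [66,[0,0,0.25],[0,0,0]]
    - [75,[0,0,0.25],[0,0,0]]
    - [75,[0,0,0.25],[0,0,0]]
    - [75,[0,0,0.25],[0,0,0]]
    - [75,[0,0,-1],[0,0,0]]
    - [75,[0,0,-2],[0,0,0]]
    - [80,[0,0,-3],[0,0,0]]
    - [85,[0,0,-4],[0,0,0]]
    - [85,[0,0,-4.5],[0,0,0]]
    - [85,[0,0,-4.5],[0,0,0]]

```text
clock: 10.72
ee_pos: [0.6352, -0.1538, 0.3537]
orientation: [1.0, 0.022, 0.005, 0.002]
wrist_force: [0.5, -0.1, -0.3]
width: 0.0853
```

```bash
python3 -c "
from h import *
tool();go(.427,.173,.33,-4.5)"
```

```text
[ 0.6352 -0.1538  0.3537] yaw 2.5 F [ 0.5 -0.1 -0.3] w 0.0853 t 10.72
shift [-6.46, -11.19, 0.69] turn [0.03, -0.12, 1.4] q [-0.3, 0.41, 1.61, 0.0, 1.12, 1.22] w 0.0853
```

drive_tool:
  moves:
    - [85,[-0.5,-0.9,0.3],[0,0,0.3]]
    - [85,[-1.1,-2,0.7],[0,0,0.5]]
    - [85,[-1.7,-3,0.7],[0,0,0.7]]
    - [85,[-2.3,-4,0.7],[0,0,0.9]]
    - [85,[-2.9,-5,0.7],[0,0,1.1]]
    - [85,[-3.5,-6,0.7],[0,0,1.4]]
    - [85,[-4.1,-7.1,0.7],[0,0,1.4]]
    - [85,[-4.7,-8.2,0.7],[0,0,1.4]]
    - [85,[-5.3,-9.2,0.7],[0,0,1.4]]
    - [85,[-5.9,-10.2,0.7],[0,0,1.4]]
    - [85,[-6.3,-10.9,0.7],[0,0,1.4]]
    - [85,[-6.45,-11.2,0.7],[0,0,1.4]]
    - [85,[-6.45,-11.2,0.7],[0,0,1.4]]
    - [85,[-6.45,-11.2,0.7],[0,0,1.4]]

```text
clock: 11.88
ee_pos: [0.4252, 0.1739, 0.3261]
orientation: [0.999, -0.038, -0.0, 0.0]
wrist_force: [0.7, -0.4, -0.0]
width: 0.0848
```

```bash
python3 -c "
from h import *
tool();wpic('w4')"
```

```text
[0.4252 0.1739 0.3261] yaw -4.4 F [ 0.7 -0.4 -0. ] w 0.0848 t 11.88
```

View pics/w4.png

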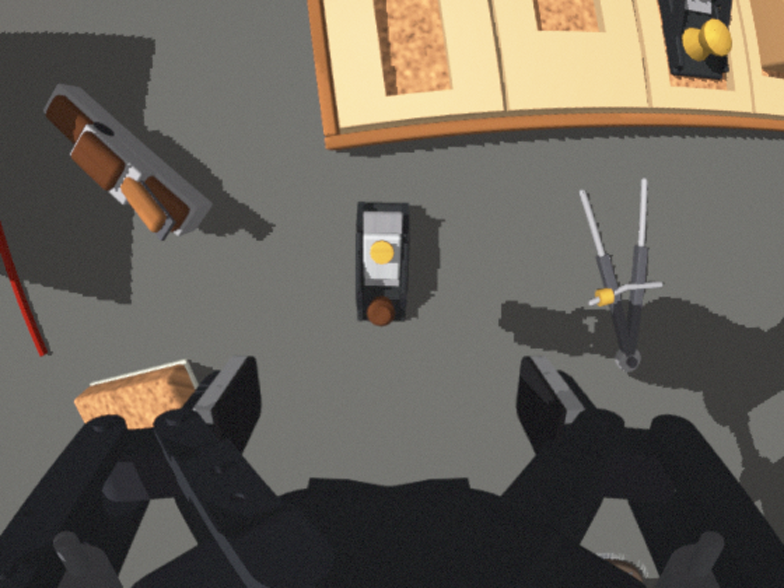

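Palm plane corners (359,203), (409,204), (405,322), (359,321); dividers well clear at (583–660,181–370); shoulder plane (45–211, 84–238).

```bash
python3 - <<'E'
from h import *
c=dict(np.load("pics/w4.npz"))
for z in(.0,.02):
    P=won(c,np.array([(359,203),(409,204),(405,322),(359,321)])/1.4,z)[:,:2]*1000
    a=(P[0]+P[1]-P[2]-P[3])/2;print(P.round(1).tolist(),P.mean(0),np.hypot(*a),np.hypot(*(P[0]-P[1])),np.degrees(np.arctan2(a[1],a[0])))
f=lambda p,z:np.round(won(c,np.array(p)/1.4,z)[:,:2]*1000,1).tolist()
print("div",f([(583,192),(645,181),(628,360)],0.003))
go(.4265,.174,.187,-4.5)
E
```

```text
[[468.4, 190.2], [465.3, 157.8], [384.5, 165.8], [387.7, 197.5]] [426.47806316 177.81589102] 81.12184305367556 32.51063384556333 -5.433329159979643
[[470.1, 188.8], [467.1, 158.6], [391.8, 166.1], [394.7, 195.6]] [430.9371974  177.25122513] 75.6443898761908 30.31547323337659 -5.433329159979633
div [[468.3, 38.0], [475.7, -13.1], [337.8, -7.7]]
shift [0.02, -0.02, 4.64] turn [0.01, -0.0, 0.0] q [0.29, 0.09, 2.08, -0.0, 0.98, 1.94] w 0.0854
```

drive_tool:
  moves:
    - [85,[0.05,-0.15,1],[0,0,0.2]]
    - [85,[0.05,-0.15,2.2],[0,0,0.2]]
    - [85,[0.05,-0.15,3.4],[0,0,0.2]]
    - [85,[0.05,-0.15,4.3],[0,0,0.2]]
    - [85,[0.05,-0.15,4.7],[0,0,0.2]]
    - [85,[0.05,-0.15,4.7],[0,0,0.2]]
    - [85,[0.05,-0.15,4.7],[0,0,0.2]]
    - [25,[0.05,-0.15,4.7],[0,0,0.2]]
    - [25,[0.05,-0.15,4.7],[0,0,0.2]]
    - [25,[0.05,-0.15,4.7],[0,0,0.2]]
    - [25,[0.05,-0.15,4.7],[0,0,0.2]]
    - [25,[0.05,-0.15,4.7],[0,0,0.2]]
    - [25,[0.05,-0.15,4.7],[0,0,0.2]]
    - [25,[0.05,-0.15,4.7],[0,0,0.2]]
    - [25,[0.05,-0.15,4.7],[0,0,0.2]]
    - [25,[0.05,-0.15,4.7],[0,0,0.2]]
    - [25,[0.05,-0.15,4.7],[0,0,0.2]]

```text
clock: 13.35
ee_pos: [0.428, 0.1786, 0.187]
orientation: [0.999, -0.048, 0.001, -0.0]
wrist_force: [-0.6, -1.1, 5.5]
width: 0.0304
```

```bash
python3 -c "
from h import *
tool();go(.6218,.0499,.28,2.5)"
```

```text
[0.428  0.1786 0.187 ] yaw -5.5 F [-0.6 -1.1  5.5] w 0.0304 t 13.35
shift [6.85, 3.65, -3.09] turn [-0.01, -0.03, -1.59] q [0.3, 0.35, 2.13, -0.0, 0.66, 1.97] w 0.0304
```

drive_tool:
  moves:
    - [25,[0,0,-1],[0,0,0]]
    - [25,[0,0,-2],[0,0,0]]
    - [25,[0,0,-3],[0,0,0]]
    - [25,[1,0.5,-3.1],[0,0,-0.4]]
    - [25,[2,1,-3.1],[0,0,-0.7]]
    - [25,[3.1,1.6,-3.1],[0,0,-1]]
    - [25,[4.2,2.2,-3.1],[0,0,-1.3]]
    - [25,[5.3,2.8,-3.1],[0,0,-1.6]]
    - [25,[6.3,3.4,-3.1],[0,0,-1.6]]
    - [25,[6.85,3.65,-3.1],[0,0,-1.6]]
    - [25,[6.85,3.65,-3.1],[0,0,-1.6]]
    - [25,[6.85,3.65,-3.1],[0,0,-1.6]]
    - [25,[6.85,3.65,-3.1],[0,0,-1.6]]

```text
clock: 14.43
ee_pos: [0.6199, 0.0499, 0.2775]
orientation: [1.0, 0.022, -0.002, -0.0]
wrist_force: [-0.7, 0.4, -2.4]
width: 0.0308
```

```bash
python3 -c "
from h import *
tool();go(.6228,.0499,.207,2.5)"
```

```text
[0.6199 0.0499 0.2775] yaw 2.5 F [-0.7  0.4 -2.4] w 0.0308 t 14.43
shift [0.1, 0.01, 2.35] turn [-0.01, 0.04, 0.0] q [0.01, 0.45, 1.73, 0.0, 0.97, 1.54] w 0.0308
```

drive_tool:
  moves:
    - [25,[0.05,0,0.8],[0,0,0]]
    - [25,[0.05,0,1.4],[0,0,0]]
    - [25,[0.05,0,1.8],[0,0,0]]
    - [25,[0.05,0,2.1],[0,0,0]]
    - [25,[0.05,0,2.25],[0,0,0]]
    - [25,[0.05,0,2.25],[0,0,0]]
    - [25,[0.05,0,2.25],[0,0,0]]

```text
clock: 15.02
ee_pos: [0.6228, 0.0499, 0.2115]
orientation: [1.0, 0.022, 0.0, -0.0]
wrist_force: [1.1, -0.1, -2.5]
width: 0.0306
```

```bash
python3 -c "
from h import *
tool();go(.6228,.0499,.2015,2.5)"
```

```text
[0.6228 0.0499 0.2115] yaw 2.5 F [ 1.1 -0.1 -2.5] w 0.0306 t 15.02
shift [-0.0, 0.0, 0.33] turn [-0.0, -0.0, 0.01] q [0.01, 0.54, 1.74, 0.0, 0.86, 1.54] w 0.0306
```

drive_tool:
  moves:
    - [25,[0,0,0.15],[0,0,0]]
    - [25,[0,0,0.25],[0,0,0]]
    - [25,[0,0,0.3],[0,0,0]]
    - [25,[0,0,0.3],[0,0,0]]
    - [36,[0,0,0.3],[0,0,0]]
    - [44,[0,0,0.3],[0,0,0]]
    - [52,[0,0,0.3],[0,0,0]]
    - [52,[0,0,0.3],[0,0,0]]
    - [52,[0,0,-0.5],[0,0,0]]
    - [52,[0,0,-1.5],[0,0,0]]
    - [60,[0,0,-2.5],[0,0,0]]
    - [85,[0,0,-3.5],[0,0,0]]
    - [85,[0,0,-4.5],[0,0,0]]
    - [85,[0,0,-4.5],[0,0,0]]
    - [85,[0,0,-4.5],[0,0,0]]

```text
clock: 16.27
ee_pos: [0.6239, 0.0497, 0.3497]
orientation: [1.0, 0.022, 0.003, 0.0]
wrist_force: [0.1, 0.5, -0.9]
width: 0.085
```

```bash
python3 -c "
from h import *
tool();go(.522,.348,.33,44.4)"
```

```text
[0.6239 0.0497 0.3497] yaw 2.5 F [ 0.1  0.5 -0.9] w 0.085 t 16.27
shift [-2.96, -10.08, 0.63] turn [0.03, -0.07, -8.38] q [0.01, 0.36, 1.68, 0.0, 1.09, 1.54] w 0.085
```

```bash
python3 - <<'E'
from h import *
s=camera_params("scene");t=camera_params("top")
print("base",on(s,np.array([(690,292),(634,240),(763,283)])*.7,0).round(3).tolist())
for z in(.15,.2,.25): print(z,on(t,np.array([(105,175),(70,275)])*.7,z).round(3).tolist(),on(s,np.array([(702,213),(648,160)])*.7,z).round(3).tolist())
E
```

```text
base [[0.686, 0.596, 0.0], [0.501, 0.577, 0.0], [0.73, 0.768, 0.0]]
0.15 [[0.617, 0.451, 0.15], [0.463, 0.491, 0.15]] [[0.595, 0.635, 0.15], [0.401, 0.638, 0.15]]
0.2 [[0.601, 0.426, 0.2], [0.455, 0.464, 0.2]] [[0.631, 0.583, 0.2], [0.446, 0.585, 0.2]]
0.25 [[0.584, 0.401, 0.25], [0.447, 0.436, 0.25]] [[0.666, 0.53, 0.25], [0.492, 0.532, 0.25]]
```

drive_tool:
  moves:
    - [85,[-0.3,-1,0.3],[0,0,-0.8]]
    - [85,[-0.6,-2,0.6],[0,0,-1.6]]
    - [85,[-0.9,-3,0.6],[0,0,-2.5]]
    - [85,[-1.2,-4.1,0.6],[0,0,-3.4]]
    - [85,[-1.5,-5.2,0.6],[0,0,-4.3]]
    - [85,[-1.8,-6.3,0.6],[0,0,-5.2]]
    - [85,[-2.1,-7.4,0.6],[0,0,-6.1]]
    - [85,[-2.4,-8.5,0.6],[0,0,-7]]
    - [85,[-2.7,-9.5,0.6],[0,0,-7.9]]
    - [85,[-2.95,-10.1,0.6],[0,0,-8.4]]
    - [85,[-2.95,-10.1,0.6],[0,0,-8.4]]
    - [85,[-2.95,-10.1,0.6],[0,0,-8.4]]
    - [85,[-2.95,-10.1,0.6],[0,0,-8.4]]

```text
clock: 17.35
ee_pos: [0.5207, 0.3479, 0.3268]
orientation: [0.926, 0.379, -0.001, 0.0]
wrist_force: [-0.1, 0.6, -0.2]
width: 0.0849
```

```bash
python3 -c "
from h import *
tool();wpic('w5')"
```

```text
[0.5207 0.3479 0.3268] yaw 44.5 F [-0.1  0.6 -0.2] w 0.0849 t 17.35
```

View pics/w5.png

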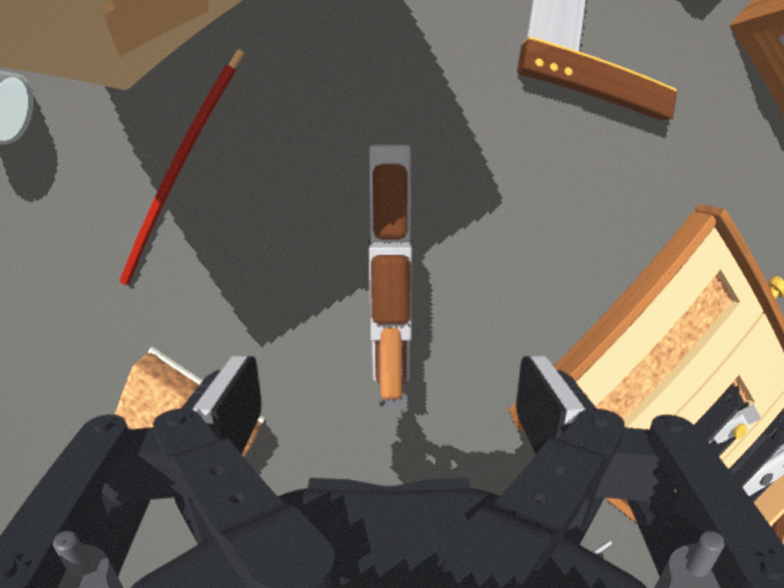

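```bash
python3 - <<'E'
from h import *
c=dict(np.load("pics/w5.npz"))
for z in(.0,.02,.03):
    P=won(c,np.array([(370,146),(410,146),(410,381),(373,381)])/1.4,z)[:,:2]*1000
    a=(P[0]+P[1]-P[2]-P[3])/2;print(z,P.round(1).tolist(),P.mean(0).round(1),np.hypot(*a).round(1),np.hypot(*(P[0]-P[1])).round(1),np.hypot(*(P[2]-P[3])).round(1),np.degrees(np.arctan2(a[1],a[0])).round(1))
P=won(c,np.array([(391,146),(391,381)])/1.4,.02);x,y,_=P.mean(0);print(x,y)
go(x,y,.189,44.5)
E
```

```text
0.0 [[568.3, 412.4], [586.3, 394.1], [469.9, 276.7], [451.0, 296.0]] [518.9 344.8] 165.3 25.7 27.0 45.0
0.02 [[568.3, 411.3], [585.1, 394.3], [476.5, 284.8], [458.9, 302.8]] [522.2 348.3] 154.2 24.0 25.2 45.0
0.03 [[568.3, 410.8], [584.5, 394.3], [479.9, 288.8], [462.9, 306.2]] [523.9 350. ] 148.6 23.1 24.3 45.0
0.522308493464122 0.34819705040843796
shift [0.05, 0.01, 4.6] turn [-0.0, 0.02, -0.01] q [0.52, 0.39, 1.69, -0.0, 1.06, 1.31] w 0.0852
```

drive_tool:
  moves:
    - [65,[0.1,0,1],[0,0,0]]
    - [65,[0.1,0,2.2],[0,0,0]]
    - [65,[0.1,0,3.4],[0,0,0]]
    - [65,[0.1,0,4.2],[0,0,0]]
    - [65,[0.1,0,4.6],[0,0,0]]
    - [65,[0.1,0,4.6],[0,0,0]]
    - [65,[0.1,0,4.6],[0,0,0]]
    - [17,[0.1,0,4.6],[0,0,0]]
    - [17,[0.1,0,4.6],[0,0,0]]
    - [17,[0.1,0,4.6],[0,0,0]]
    - [17,[0.1,0,4.6],[0,0,0]]
    - [17,[0.1,0,4.6],[0,0,0]]
    - [17,[0.1,0,4.6],[0,0,0]]
    - [17,[0.1,0,4.6],[0,0,0]]
    - [17,[0.1,0,4.6],[0,0,0]]
    - [17,[0.1,0,4.6],[0,0,0]]
    - [17,[0.1,0,4.6],[0,0,0]]

```text
clock: 18.82
ee_pos: [0.5242, 0.3512, 0.1925]
orientation: [0.925, 0.379, 0.002, -0.0]
wrist_force: [1.0, -0.7, 7.1]
width: 0.0234
```

```bash
python3 -c "
from h import *
tool();go(.6168,.1528,.28,2.5)"
```

```text
[0.5242 0.3512 0.1925] yaw 44.5 F [ 1.  -0.7  7.1] w 0.0234 t 18.82
shift [-2.43, 6.88, -2.92] turn [-0.0, -0.04, 8.41] q [0.52, 0.58, 1.73, -0.0, 0.83, 1.32] w 0.0234
```

drive_tool:
  moves:
    - [17,[0,0,-1],[0,0,0]]
    - [17,[0,0,-2],[0,0,0]]
    - [17,[0,0,-2.9],[0,0,0]]
    - [17,[-0.3,0.8,-2.9],[0,0,1]]
    - [17,[-0.6,1.7,-2.9],[0,0,2]]
    - [17,[-0.9,2.6,-2.9],[0,0,3.1]]
    - [17,[-1.2,3.5,-2.9],[0,0,4.2]]
    - [17,[-1.5,4.4,-2.9],[0,0,5.3]]
    - [17,[-1.8,5.3,-2.9],[0,0,6.4]]
    - [17,[-2.1,6.1,-2.9],[0,0,7.4]]
    - [17,[-2.4,6.9,-2.9],[0,0,8.4]]
    - [17,[-2.4,6.9,-2.9],[0,0,8.4]]
    - [17,[-2.4,6.9,-2.9],[0,0,8.4]]
    - [17,[-2.4,6.9,-2.9],[0,0,8.4]]

```text
clock: 19.98
ee_pos: [0.616, 0.1525, 0.276]
orientation: [1.0, 0.022, -0.001, -0.0]
wrist_force: [-0.7, 0.1, -5.5]
width: 0.023
```

```bash
python3 -c "
from h import *
tool();go(.618,.1528,.213,2.5);wpic('w6')"
```

```text
[0.616  0.1525 0.276 ] yaw 2.5 F [-0.7  0.1 -5.5] w 0.023 t 19.98
shift [0.07, -0.01, 2.1] turn [-0.0, 0.03, 0.0] q [0.17, 0.47, 1.7, 0.0, 0.98, 1.7] w 0.023
```

View pics/w6.png

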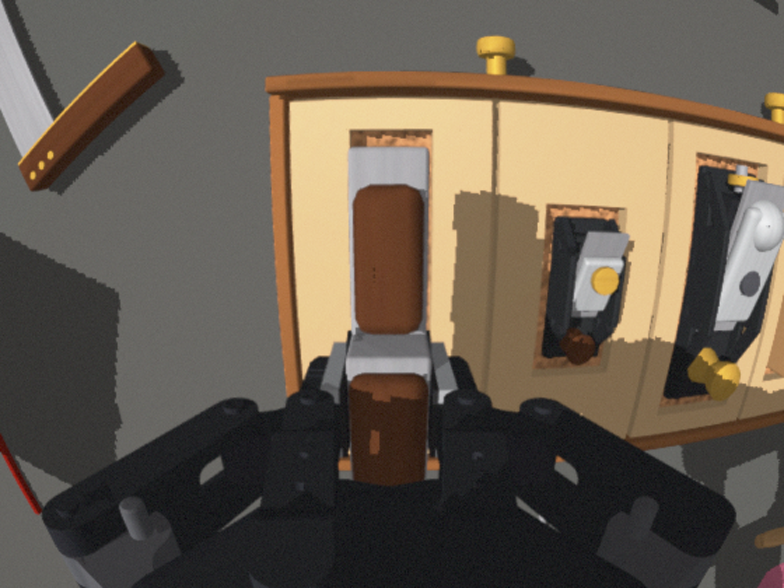

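Palm (590,285) and block (730,285) sit down inside their recesses. The shoulder plane is held over its recess, far corners (350,130), (433,130).

```bash
python3 - <<'E'
from h import *
c=dict(np.load("pics/w6.npz"))
f=lambda p,z:np.round(won(c,np.array(p)/1.4,z)[:,:2]*1000,1)
P=f([(350,130),(433,130)],.024);m=P.mean(0);a=np.radians(2.5);print(P.tolist(),"centre",m-83*np.array([np.cos(a),np.sin(a)]))
for z in(.11,.12,.13):P=f([(350,148),(428,148)],z);m=P.mean(0);print(np.hypot(*(P[0]-P[1])),"plane c",m-75*np.array([np.cos(a),np.sin(a)]))
E
```

```text
[[698.6, 175.5], [700.5, 135.7]] centre [616.62899761 151.97959085]
23.02628932329306 plane c [612.92138338 153.12854595]
21.323461257497584 plane c [612.57138338 153.07854595]
19.616319736382763 plane c [612.27138338 153.12854595]
```

drive_tool:
  moves:
    - [17,[0.05,0,0.7],[0,0,0]]
    - [17,[0.05,0,1.3],[0,0,0]]
    - [17,[0.05,0,1.7],[0,0,0]]
    - [17,[0.05,0,2],[0,0,0]]
    - [17,[0.05,0,2],[0,0,0]]
    - [17,[0.05,0,2],[0,0,0]]

```text
clock: 20.53
ee_pos: [0.618, 0.1531, 0.2166]
orientation: [1.0, 0.022, -0.001, 0.0]
wrist_force: [-0.6, 1.0, -5.3]
width: 0.0233
```

```bash
python3 -c "
from h import *
tool();go(.618,.1528,.207,2.5)"
```

```text
[0.618  0.1531 0.2166] yaw 2.6 F [-0.6  1.  -5.3] w 0.0233 t 20.53
shift [0.0, 0.01, 0.32] turn [0.0, 0.02, 0.01] q [0.17, 0.55, 1.71, 0.0, 0.88, 1.7] w 0.0233
```

drive_tool:
  moves:
    - [17,[0.05,0,0.15],[0,0,0]]
    - [17,[0.05,0,0.25],[0,0,0]]
    - [17,[0.05,0,0.3],[0,0,0]]
    - [17,[0.05,0,0.3],[0,0,0]]
    - [28,[0.05,0,0.3],[0,0,0]]
    - [36,[0.05,0,0.3],[0,0,0]]
    - [46,[0.05,0,0.3],[0,0,0]]
    - [46,[0.05,0,0.3],[0,0,0]]
    - [46,[0.05,0,-0.5],[0,0,0]]
    - [46,[0.05,0,-1.5],[0,0,0]]
    - [60,[0.05,0,-2.5],[0,0,0]]
    - [85,[0,0,-3.5],[0,0,0]]
    - [85,[-1,1,-4.5],[0,0,0]]
    - [85,[-2,2,-5.5],[0,0,0]]
    - [85,[-3,3.4,-6],[0,0,0]]
    - [85,[-3,3.4,-6],[0,0,0]]
    - [85,[-3,3.4,-6],[0,0,0]]

```text
clock: 21.95
ee_pos: [0.5313, 0.0438, 0.4007]
orientation: [1.0, 0.02, 0.002, 0.001]
wrist_force: [0.1, 0.2, 0.1]
width: 0.0853
```

```bash
python3 -c "
from h import *
tool();wpic('w7')
f=grab_frame('scene')[:,:,::-1];cv2.imwrite('pics/s2.png',cv2.resize(f[190:310,220:400],(800,533),interpolation=cv2.INTER_CUBIC))"
```

```text
[0.5313 0.0438 0.4007] yaw 2.3 F [0.1 0.2 0.1] w 0.0853 t 21.95
```

View pics/w7.png

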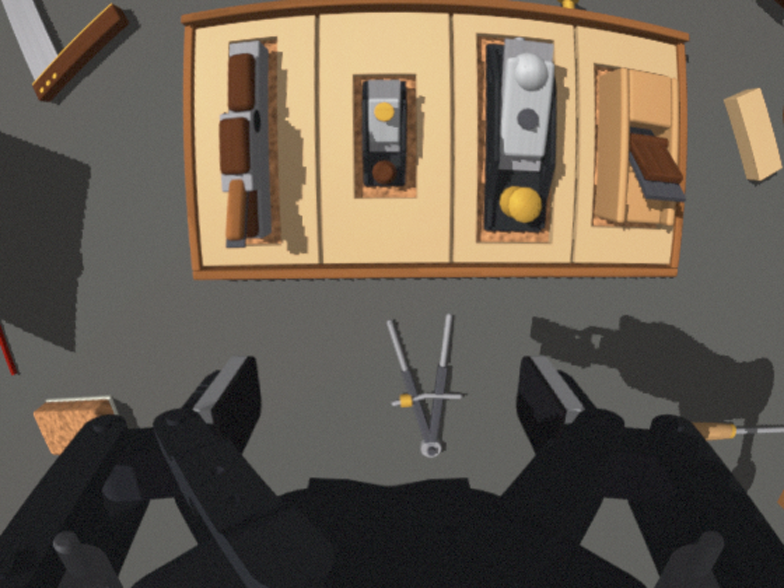

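View pics/s2.png

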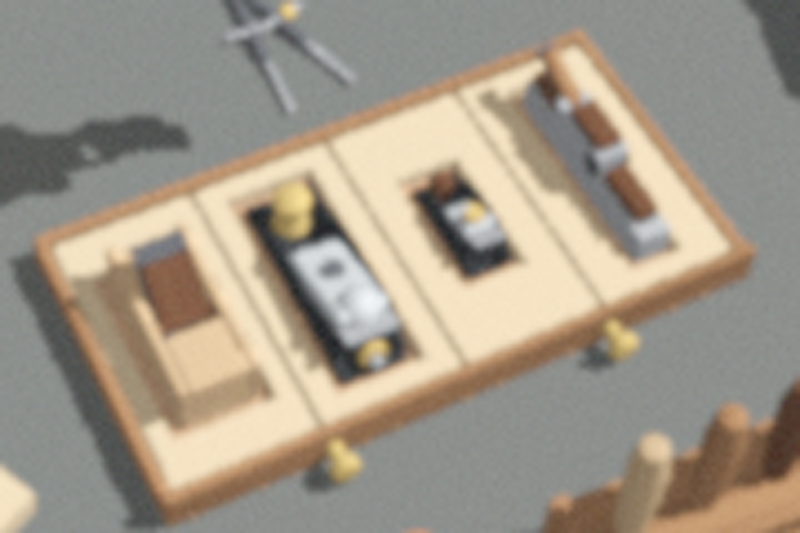

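```bash
python3 - <<'E'
from h import *
c=dict(np.load("pics/w7.npz"))
f=lambda p,z:np.round(won(c,np.array(p)/1.4,z)[:,:2]*1000,1)
print("div",f([(390,322),(448,316),(431,450)],.003).tolist())
P=f([(628,68),(672,74),(670,222),(628,224)],.058);print("smo top",P.tolist(),P.mean(0))
P=f([(256,41),(268,41),(246,247),(228,247)],.04);print("sho ends",P.tolist())
P=f([(364,80),(407,80),(404,187),(362,186)],.03);print("palm",P.mean(0))
P=f([(490,42),(553,42),(546,230),(484,228)],.03);print("block",P.mean(0),P.tolist())
E
```

```text
div [[467.5, 39.5], [474.8, -10.1], [334.9, -6.5]]
smo top [[690.5, -128.7], [694.7, -170.5], [576.3, -177.9], [570.9, -137.4]] [ 633.1   -153.625]
sho ends [[693.0, 148.5], [692.5, 139.1], [535.7, 152.5], [535.4, 167.3]]
palm [623.55  50.6 ]
block [630.4 -52.6] [[700.4, -25.9], [708.0, -76.6], [557.5, -79.3], [555.7, -28.6]]
```

```bash
python3 -c "
from workcell import *
print(job_done())"
```

```text
the job is handed in; nothing more can be done
None
```

All four planes are back in their own recesses, and I handed the job in at about 22 s with the arm clear of everything. I left the pink smoother-shaped decoy alone.

**Planes:** the last wrist and scene pictures show every plane upright and down in its recess.
- Measured centres of the palm, block and smoother planes came within about 4 mm of their recess centres, against 8 mm of room.
- The end corners I picked for the shoulder plane were too rough to measure it in the drawer. It rests on the pictures, plus the check before release, when it was heading for within a few mm of its recess centre.
- After the last lowering step I did not read the height before letting go. Commanded sole heights at release were within about 1 mm of the recess floor for all four planes.

**Dividers and square:** the dividers measured in the same place as before, within 1–3 mm, which is reading error. The try square looks undisturbed, but I did not measure it.

**Forces:** the wrist force stayed under 10 N at every reading I took.

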